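# Pack and nip a glued oak block in a push clamp

### The job

Pick the green plastic packer off the bench and lay it flat, square and central in the gap of the push clamp, long side towards the oak block, and let go of it. Then pump the orange trigger towards the black handle until the jaw nips the packer against the block and its red sprung nose is pushed about half way in, never right home; move the jaw only with the trigger. Finish while still holding the trigger back so the nip stays on, and leave the white packer, mallet and jar alone.

Things in the scene. Friction and masses are not known exactly. Their poses are not given: they have to be found in the camera images.
- clamp: Bench push clamp, fixed, turned differently each time. Origin on the bench top; x the way the jaw advances (to block and fence), y across, z up. Plywood board 12 mm thick, x -200 to 160 mm, y -60 to 60 mm. Fence inner face at x 130 mm, top 46 mm above the bench. Blue head x -118 to -62 mm, 36 mm wide, 64 mm high. A toothed rod runs back to x -195 mm.
- nip_spot (a point): Where the middle of the packer's underside is to be laid: on the board (12 mm above the bench), on the clamp's centre line at its x = 50 mm; axes as the clamp's. Some mm nearer or farther along x do not matter: the jaw pushes the packer up to the block. The gap from nose to block is 48 to 77 mm long at the start.
- packer: Green plastic glazing packer lying flat on the bench: 30 mm wide (its x) x 60 mm long (its y) x 8 mm thick; origin at the centre of its underside; weighs 14 g. When laid in the clamp its x lies along the clamp's x (either way round).
- spare_packer: White plastic packer, to be left alone: 30 mm wide (its x) x 60 mm long (its y) x 8 mm thick; origin at the centre of its underside; weighs 14 g.
- block: Oak block with a dark glue line, lying loose on the clamp board within 10 mm of the fence: 60 mm (its x, along the clamp's x) x 90 mm x 35 mm high; origin at the centre of its underside. The jaw will push it up to the fence.
- nose: The jaw's black rubber pressing plate with the red stem behind it, 10 mm thick, 44 mm wide, 13 to 46 mm above the bench. Its frame stands as the clamp's; its front face is at x = -10 mm of this frame.
- nose_face (a point): Middle of the nose's front face, 17 mm above the bench.
- nose_in (a joint): How far the sprung nose is pushed in, m: 0 = fully out (25 mm of red stem shown), 0.025 = right home (no red shown: crushing). Spring 0.8 N per mm, so half way in is about 10 N.
- jaw: The jaw: toothed rod and dark barrel (26 mm diameter, axis 30 mm above the bench) that carry the nose. Its frame stands as the clamp's; the barrel's front is at x = -45 mm of this frame.
- jaw_travel (a joint): How far the jaw has advanced, m, 0 to 0.09; starts at 0.003 to 0.024. A friction brake of 4 N keeps it where it is when the trigger goes back, but gives way to the nose spring beyond 5 mm, so the nip eases off if the trigger is let go.
- trigger: Orange trigger, 10 mm thick, 24 mm wide, standing 76 mm up from its pivot (this origin: clamp x -72 mm, 62 mm above the bench). At rest it leans 0.25 rad to the clamp's +x, top 136 mm above the bench; pushed on its front face to the clamp's -x it swings 0.45 rad. Push it with shut fingers or squeeze it with the handle (62 mm over both).
- handle_top (a point): Top of the black fixed handle behind the trigger, 145 mm above the bench: 16 mm thick (clamp x -114 to -98 mm), 28 mm wide, standing on the head.
- trigger_pad (a point): Middle of the trigger's front face near its top, 62 mm along it from the pivot; moves with the trigger.
- trigger_pull (a joint): Trigger angle, rad: 0 = at rest, 0.45 = fully pulled; a spring returns it. Pulling advances the jaw 40 mm per rad once the pawl meets a tooth (after 0 to 0.2 rad): about 12 mm a full stroke; on the way back the jaw stays. Push needed at the pad: 2.5 to 5 N for the spring, 3 N for the brake, plus 0.65 of the nose force; about 14 N at half way in.
- mallet: Orange mallet lying on the bench: head 56 mm diameter, 96 mm long; wooden handle 24 mm thick reaching 210 mm to its -x. Origin on the bench under the head. Leave alone.
- jar: Glass jam jar with red cap, 70 mm diameter, 110 mm high, origin at the centre of its underside. Leave alone.
- organiser: Black parts organiser with pull-out trays, fixed: 160 x 220 x 120 mm high, origin at the centre of its underside. Not needed.

How it is judged (in metres and radians):
On the way, in this order (a step that is already met when the one before it is completed fails the run):
1. the green packer lies flat in the clamp's gap, let go, not yet nipped (x of packer in the frame of clamp between 0 and 0.062 m and y of packer in the frame of clamp between -0.018 and 0.018 m and z of packer in the frame of clamp below 0.018 m and angle between packer's own z axis and vertical below 0.12 rad and angle between the x axis of packer and the x axis of clamp, either way round below 0.25 rad and contact force between the fingers and packer below 0.1 N and value of joint nose_in below 0.002 m), for 0.2 s.
2. the jaw nips the packer against the block (x of packer in the frame of clamp between 0 and 0.062 m and y of packer in the frame of clamp between -0.018 and 0.018 m and z of packer in the frame of clamp below 0.018 m and angle between packer's own z axis and vertical below 0.12 rad and angle between the x axis of packer and the x axis of clamp, either way round below 0.25 rad and contact force between nose and packer above 1.5 N and contact force between packer and block above 1.5 N), for 0.1 s.
At the end, for the whole second after the job is handed in: Fingers hold the trigger back (over 1.5 N, over 0.03 rad) and touch neither packer nor jaw; the green packer lies flat (0.12 rad), square (0.25 rad), central (18 mm), with over 4 N from nose and block; the block is within 3 mm of the fence; the nose is in 8 to 20 mm (x of packer in the frame of clamp between 0 and 0.062 m and y of packer in the frame of clamp between -0.018 and 0.018 m and z of packer in the frame of clamp below 0.018 m and angle between packer's own z axis and vertical below 0.12 rad and angle between the x axis of packer and the x axis of clamp, either way round below 0.25 rad and value of joint nose_in between 0.008 and 0.02 m and contact force between nose and packer above 4 N and contact force between packer and block above 4 N and x of block in the frame of clamp above 0.097 m and contact force between the fingers and trigger above 1.5 N and value of joint trigger_pull above 0.03 rad and contact force between the fingers and packer below 0.1 N and contact force between each of the arm, the fingers and jaw below 0.5 N); the arm keeps its last pose, push and grip.
It fails at once if the nose is driven right home (crushing) (value of joint nose_in above 0.0235 m).
It fails at once if the robot pushes the jaw itself (contact force between any of the fingers, the arm and jaw above 5 N).
It fails at once if the white packer, mallet or jar is disturbed (distance of spare_packer from where it was at the start of the episode above 0.015 m or distance of any of mallet, jar from where it was at the start of the episode above 0.02 m).
It fails at once if the block is knocked out of place (distance of block from where it was at the start of the episode above 0.03 m or angle between block's own z axis and vertical above 0.2 rad).
It also fails if it takes over 64 s, if anything falls off the work surface, if the arm or the gripper's body presses on something with over 40 N, if the wrist force passes 120 N, or if a joint passes its speed limit or range.

### The arm

A 6-joint arm with a two-finger parallel gripper is mounted at the origin on the work surface. World frame = base frame: x ahead of the robot, y to its left, z up, the work surface at z = 0. Lengths are in mm, angles in rad, forces in N, time in s.
With the tool pointing down it reaches from about 375 to 900 mm from the base axis. Payload 3.1 kg.
Tool frame: the origin (TCP) lies at the centre of the arm's flange, where the gripper is bolted on; the fingertips stand 182 mm ahead of it and the grasp point (between the pads) lies 164 mm ahead of it (hold_point_z is the distance from the TCP to the grasp point, in mm); z points along the fingers, y is the line along which they close (so a half turn about z gives the same grasp; the last joint's range is limited). The gripper opens to 87 mm and grips with 3 to 60 N. Pads are 19 mm wide; open, the fingers measure 117 mm over their backs; the gripper's body (75 mm by 190 mm) begins 51 mm behind the grasp point.
Start: joints at [-1.325, 0.527, 1.433, -0, 1.181, -0.178], TCP at [257.037, -569.676, 404.748] pointing down, gripper open.
Joint ranges: [-3.08, 3.08], [-0.75, 2.2], [0.22, 2.44], [-1.43, 4.57], [0, 2.65], [-2.85, 2.85]. Speed limits (rad/s): [2.79, 2.79, 3.14, 3.14, 3.14, 3.14].

### API

Orientations are given as a unit quaternion [x, y, z, w].
In Python, from plant import * gives the robot as it stands. The module is installed in compiled form; this text tells all that it offers.
- The arm moves only by the shell command python3 -m creep 'ROWS' [FORCE]. ROWS is JSON, a list of rows, each a list of 3 entries, a list of its own where there are three numbers: the shift along the tool's x, y, z in m, then the turn about the tool's z in rad, then the closure, from -1 (fully open) to 1 (shut), so that 0 is half open. In form: [[[tx, ty, tz], spin, hand], ...]. A call has 1 to 12 rows; each row shifts and turns the commanded pose from where the row before left it, along the tool's axes as they then stand; what a row does not reach is not made up. A row lasts 1/8 s, in which the tool goes at most 62.5 mm and 10.7 degrees, less where a joint would pass 70% of its speed; a pose out of reach is approached as far as the arm can. A call is refused whole if a number of a shift passes 0.0625 or a number of a turn 0.188, either way. A call with a gripper value outside its range is refused whole. The fingers move at their own pace and stop on an object; FORCE is the grip in N (left out, the last holds). Time passes only in rows, so rows that do not move let the fingers close. It gives the time, the measured TCP pose, the force, the opening and the grip force at its end, in the units of the state.
- sense(): the state, without advancing time (a new reading comes with each control period).
- snapshot(name): name is "side" or "top"; returns the picture (384x512x3 uint8, blue, green, red); there is no depth.
- camera_params(name): a dict with "vfov" (degrees; the focal length in pixels is half the picture's height over the tangent of half this angle, whatever the lens; pixels are square), "cx", "cy" (the principal point, pixels), "R" (3x3) and "t" (3): a world point X has camera coordinates R X + t. Camera axes: x right, y down, z forward; pixel columns grow to the right and rows downward; lengths in mm; the calibration is good to about 2 mm. A picture is of the moment at which its call begins. camera_params takes no time and is no camera call.
- sign_off(): hands the job in; it is judged then, once.
The state is a dict: "clock": time; "q": joint angles; "qvel": joint speeds; "effort": joint torques, N m; "tool_pos": TCP position; "orientation": TCP orientation; "ft_force": force on the tool from outside, world axes, zero at the start; "moment": the same for the moment, N m; "gripper_width": finger opening in mm; "gripper_force": force on a finger pad.
Only numpy, scipy, OpenCV 4.12 (cv2) and the standard library are available. Lean on these libraries where they do the work, as an engineer would, in place of code of your own. Each camera call takes 0.05 s, during which the arm holds its last target. There are 200 camera calls.

## Working session

There is one attempt and no reset: what is moved stays moved. The work goes in short steps, Python scripts to look and compute and a shell command to move; the robot and the scene stay as the last step left them, time stands still between calls to the robot, and variables do not carry over. Pictures are saved under pics/ and viewed, at most 10 in all, crops included, and the job is handed in when it is done.

```bash
mkdir -p pics
python3 - <<'E'
from plant import *
import cv2,numpy as np
for n in("side","top"):
    im=snapshot(n);cv2.imwrite(f"pics/{n}0.png",im)
    p=camera_params(n);print(n,p["vfov"],p["cx"],p["cy"],np.round(p["R"],4).tolist(),np.round(p["t"],1).tolist(), np.round(-np.array(p["R"]).T@np.array(p["t"])))
s=sense();print({k:np.round(v,3).tolist() for k,v in s.items()})
E
```

```text
side 50.37861668994031 257.81766810885705 191.05494615516264 [[0.9982, -0.0552, 0.0217], [-0.0186, -0.6389, -0.7691], [0.0563, 0.7673, -0.6388]] [-582.7, 176.2, 1298.2] [ 512. -916.  977.]
top 48.17723271106116 256.65555714067557 189.39200945487187 [[0.0198, -0.9994, -0.0278], [-0.9848, -0.0147, -0.1731], [0.1726, 0.0308, -0.9845]] [121.6, 597.3, 1160.8] [ 385.   95. 1250.]
{'clock': 0.1, 'q': [-1.325, 0.528, 1.434, -0.0, 1.181, -0.179], 'qvel': [0.001, -0.003, -0.005, -0.002, 0.001, 0.001], 'effort': [0.0, -44.098, -17.715, 0.063, 0.053, -0.0], 'tool_pos': [256.971, -569.407, 403.845], 'orientation': [0.978, 0.21, -0.0, -0.001], 'ft_force': [0.832, -0.312, -0.179], 'moment': [-0.009, 0.002, -0.028], 'gripper_force': 0.0, 'gripper_width': 86.967}
```

View pics/top0.png

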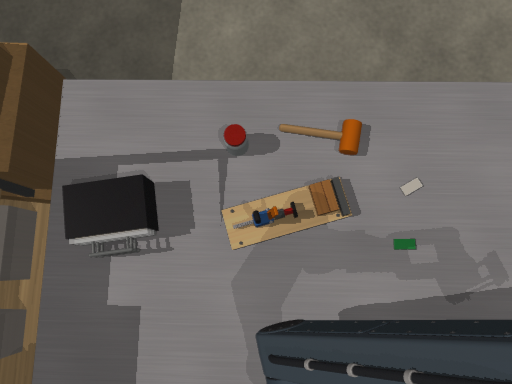

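View pics/side0.png

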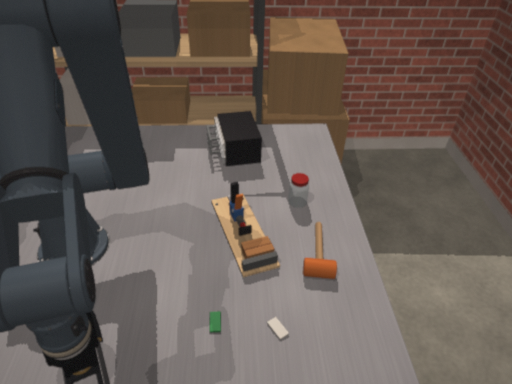

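The top view shows the clamp at about (285,213) with its x axis pointing right and slightly up. The green packer is at (405,244), the white one at (412,187), the mallet at (350,137) and the jar at (235,135). The side view agrees.

```bash
cat > h.py <<'E'
from plant import *
import cv2,numpy as np
def ray(n,uv,z):
    p=camera_params(n);R=np.array(p["R"]);t=np.array(p["t"]).ravel();f=192/np.tan(np.radians(p["vfov"]/2))
    c=-R.T@t;d=R.T@np.array([(uv[0]-p["cx"])/f,(uv[1]-p["cy"])/f,1]);return c+d*(z-c[2])/d[2]
def proj(n,X):
    p=camera_params(n);f=192/np.tan(np.radians(p["vfov"]/2));c=np.array(p["R"])@np.array(X,float)+np.array(p["t"]).ravel()
    return np.array([f*c[0]/c[2]+p["cx"],f*c[1]/c[2]+p["cy"]])
def rects(n,im,lo,hi,z,amin=20):
    m=cv2.inRange(cv2.cvtColor(im,cv2.COLOR_BGR2HSV),np.array(lo),np.array(hi))
    out=[]
    for c in cv2.findContours(m,cv2.RETR_EXTERNAL,cv2.CHAIN_APPROX_NONE)[0]:
        if cv2.contourArea(c)<amin: continue
        r=cv2.minAreaRect(c);b=np.array([ray(n,p,z)[:2] for p in cv2.boxPoints(r)])
        e=[b[1]-b[0],b[2]-b[1]];e=sorted(e,key=np.linalg.norm)
        out.append((np.round(r[0],1),np.round(b.mean(0),1),np.round([np.linalg.norm(v) for v in e],1),round(float(np.arctan2(e[1][1],e[1][0])),3)))
    return out
E
python3 - <<'E'
from h import *
for n in("top","side"):
    im=cv2.imread(f"pics/{n}0.png")
    print(n,"green",rects(n,im,(50,100,40),(85,255,255),8 if n=="top" else 6))
    print("ply",rects(n,im,(10,60,120),(28,200,255),12,200))
im=cv2.imread("pics/top0.png")[165:260,210:360]
cv2.imwrite("pics/c1.png",cv2.resize(im,None,fx=5,fy=5,interpolation=cv2.INTER_CUBIC))
E
```

```text
top green [(array([404.5, 243.5]), array([ 453.1, -290.5]), array([25.5, 59.3]), -1.553)]
ply [(array([ 40.2, 267. ]), array([371.1, 751.6]), array([ 16. , 358.1]), -0.005), (array([ 36.5, 240.5]), array([443.5, 770.7]), array([ 18.3, 218.1]), 0.043), (array([285.8, 212.5]), array([536.4,  47.2]), array([120.1, 364.1]), -1.274), (array([329.7, 194.7]), array([590.1, -79.2]), array([26.5, 90.3]), -2.887), (array([310.4, 130.6]), array([783.3, -23.5]), array([ 18.1, 189.2]), -1.709)]
side green [(array([214.5, 321.5]), array([ 451. , -291.8]), array([24.6, 57.8]), -1.553)]
ply [(array([322.2, 248.2]), array([788.1, -39. ]), array([110.9, 224.7]), 1.334), (array([237.5, 239.2]), array([510.6,  19.5]), array([151.3, 397.9]), -1.104), (array([247.2, 225.4]), array([548.7,  76.2]), array([112.7, 304.8]), -1.293), (array([191. ,  47.5]), array([ 253.4, 1701.5]), array([507.9, 885.2]), 0.009), (array([308.5,  35. ]), array([1045.8, 1951.9]), array([595.2, 697.6]), 1.483)]
```

View pics/c1.png

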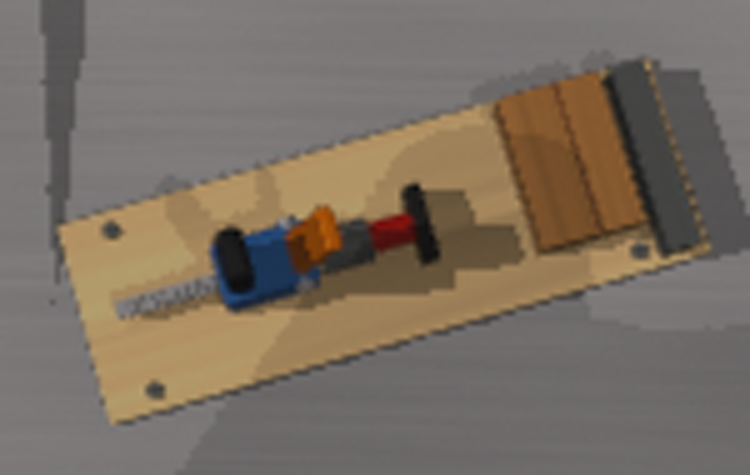

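```bash
python3 -m creep '[[[0,0,0],0.135,-1],[[0,0,0],0.135,-1],[[0,0,0],0.135,-1],[[0.025,-0.0344,0.015],0,-1],[[0.025,-0.0344,0.015],0,-1],[[0.025,-0.0344,0.015],0,-1],[[0.025,-0.0344,0.015],0,-1],[[0.025,-0.0344,0.015],0,-1],[[0.025,-0.0344,0.015],0,-1],[[0.025,-0.0344,0.015],0,-1],[[0.025,-0.0344,0.015],0,-1],[[0,0,0],0,-1]]' 10
python3 - <<'E'
from h import *
O=np.array([542.2,28.1]);a=-1.274;ux=np.array([np.cos(a),np.sin(a)]);uy=np.array([-ux[1],ux[0]])
for nm,uv,z in(("nose front top",(210+438/5,165+220/5),46),("block rear mid",(210+515/5,165+175/5),47),("handle top",(210+235/5,165+258/5),145),("jaw/trigger top",(210+325/5,165+208/5),136)):
    p=ray("top",uv,z)[:2]-O;print(nm,np.round([p@ux,p@uy],1))
E
```

```text
clock: 1.6
tool_pos: [452.4, -287.9, 283.3]
orientation: [1.0, 0.012, -0.002, -0.002]
ft_force: [0.7, -0.1, 1.3]
gripper_width: 86.9
gripper_force: 0.0
nose front top [11.8 -3.7]
block rear mid [60.7  8.7]
handle top [-104.5   -4.1]
jaw/trigger top [-52.1   9.2]
```

```bash
python3 -m creep '[[[0,0.0026,0.024],0.01,-1],[[0,0,0.025],0,-1],[[0,0,0.025],0,-1],[[0,0,0.015],0,-1],[[0,0,0.0095],0,-1],[[0,0,0],0,-1],[[0,0,0],0,1],[[0,0,0],0,1],[[0,0,0],0,1],[[0,0,0],0,1],[[0,0,0],0,1],[[0,0,0],0,1]]' 10
```

```text
clock: 3.1
tool_pos: [452.0, -293.4, 186.6]
orientation: [1.0, 0.004, 0.0, 0.0]
ft_force: [0.6, 0.3, 5.1]
gripper_width: 60.1
gripper_force: 10.0
```

```bash
python3 -m creep '[[[0,0,-0.03],0,1],[[0,0,-0.03],0,1],[[0,0,-0.04],0,1],[[0,0,0],-0.18,1],[[0,0,0],-0.18,1],[[0,0,0],-0.18,1],[[0,0,0],-0.18,1],[[0,0,0],-0.18,1],[[0,0,0],-0.18,1],[[0,0,0],-0.18,1],[[0,0,0],-0.18,1],[[0,0,0],-0.18,1]]' 10
python3 -m creep '[[[0,0,0],-0.12,1],[[0,0,0],-0.12,1],[[0,0,0],0,1]]' 10
```

```text
clock: 4.6
tool_pos: [451.7, -293.2, 285.9]
orientation: [0.684, 0.729, -0.0, -0.0]
ft_force: [0.3, 0.8, -0.1]
gripper_width: 59.7
gripper_force: 10.0
clock: 4.97
tool_pos: [451.8, -293.3, 285.9]
orientation: [0.595, 0.804, 0.0, -0.0]
ft_force: [-0.4, 0.1, -0.0]
gripper_width: 59.6
gripper_force: 10.0
```

```bash
python3 -m creep '[[[0.0305,0.0223,0],0,1],[[0.0305,0.0223,0],0,1],[[0.0305,0.0223,0],0,1],[[0.0305,0.0223,0],0,1],[[0.0305,0.0223,0],0,1],[[0.0305,0.0223,0],0,1],[[0.0305,0.0223,0],0,1],[[0.0305,0.0223,0],0,1],[[0,0,0.03],0,1],[[0,0,0],0,1]]' 10
python3 - <<'E'
from h import *
for n in("side","top"):
    im=snapshot(n);cv2.imwrite(f"pics/{n}1.png",im)
a=cv2.imread("pics/side1.png")[150:300,170:320];b=cv2.imread("pics/top1.png")[140:290,230:380]
cv2.imwrite("pics/v1.png",cv2.resize(np.hstack([a,b]),None,fx=2.66,fy=2.66,interpolation=cv2.INTER_CUBIC))
E
```

```text
clock: 6.22
tool_pos: [549.8, -7.0, 254.5]
orientation: [0.595, 0.804, -0.001, -0.002]
ft_force: [-0.3, 0.6, 0.8]
gripper_width: 59.9
gripper_force: 10.0
```

View pics/v1.png

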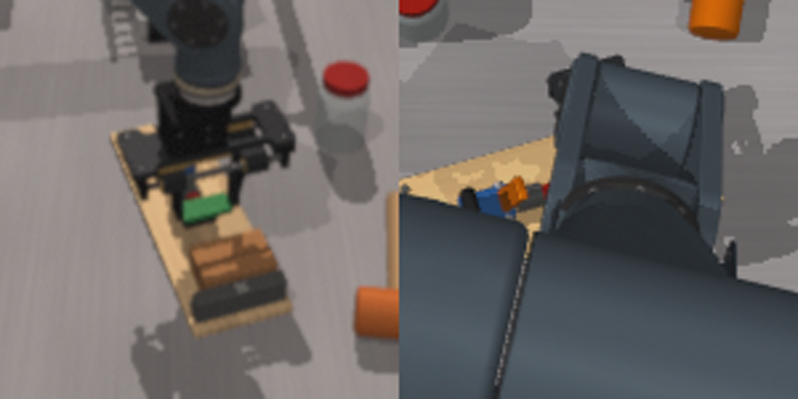

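The side crop shows the packer held level above the gap between block and nose. Lower and release.

```bash
python3 -m creep '[[[0,0,0.02],0,1],[[0,0,0.02],0,1],[[0,0,0.01],0,1],[[0,0,0.004],0,1],[[0,0,0.002],0,1],[[0,0,0],0,1]]' 10
python3 - <<'E'
from h import *
print(sense()["tool_pos"],sense()["ft_force"])
im=snapshot("side");cv2.imwrite("pics/s2.png",cv2.resize(im[170:290,190:310],None,fx=5,fy=5,interpolation=cv2.INTER_CUBIC))
E
```

```text
clock: 7.08
tool_pos: [550.9, -7.8, 200.7]
orientation: [0.594, 0.804, 0.0, 0.0]
ft_force: [0.2, 0.4, -0.3]
gripper_width: 59.1
gripper_force: 10.0
[550.94898767  -7.79530633 200.68826874] [ 0.15326251  0.38352665 -0.27816545]
```

View pics/s2.png

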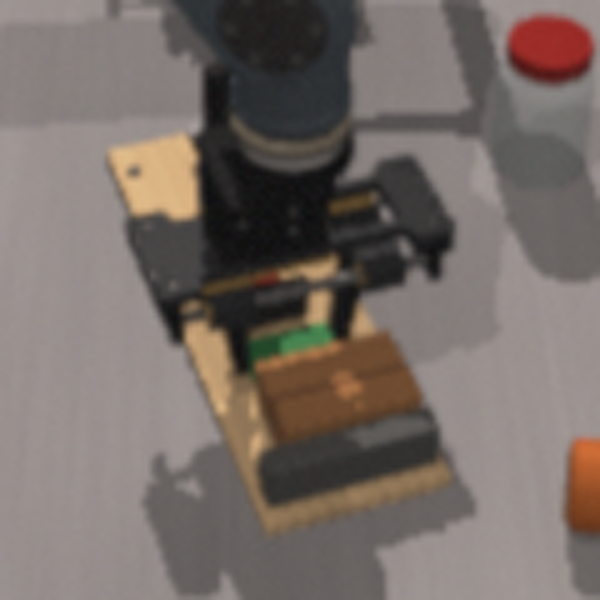

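The packer at (290,340) sits between the fingers behind the block, clear of it. Lower the last millimetre, open and rise.

```bash
python3 -m creep '[[[0,0,0.0015],0,1],[[0,0,0],0,1],[[0,0,0],0,-1],[[0,0,0],0,-1],[[0,0,0],0,-1],[[0,0,0],0,-1],[[0,0,-0.02],0,-1],[[0,0,-0.03],0,-1],[[0,0,-0.04],0,-1],[[0,0,-0.05],0,-1],[[0,0,-0.05],0,-1],[[0,0,0],0,-1]]' 10
python3 - <<'E'
from h import *
n="side";im=snapshot(n);cv2.imwrite("pics/side3.png",im);cv2.imwrite("pics/s3.png",cv2.resize(im[170:290,190:310],None,fx=5,fy=5,interpolation=cv2.INTER_CUBIC))
print(rects(n,im,(50,100,40),(85,255,255),16))
E
```

```text
clock: 8.62
tool_pos: [551.9, -7.9, 393.1]
orientation: [0.594, 0.804, 0.002, 0.005]
ft_force: [-0.3, 0.1, -0.9]
gripper_width: 87.2
gripper_force: 0.0
[(array([246.5, 238.4]), array([546.9,   1. ]), array([14.5, 52.9]), 0.341)]
```

View pics/s3.png

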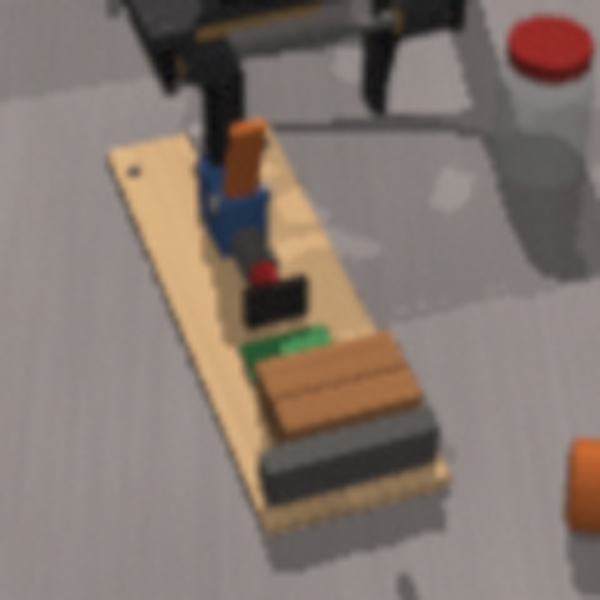

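The packer lies flat in the gap at (288,345), in line with the nose at (275,300). The trigger top is at (247,125).

```bash
python3 - <<'E'
from h import *
O=np.array([542.2,28.1]);a=-1.274;ux=np.array([np.cos(a),np.sin(a)]);uy=np.array([-ux[1],ux[0]])
for nm,uv,z in(("trig top",(247,125),136),("nose top",(275,284),46),("nose bot front",(277,323),13),("pk",(285,338),20),("bl",(257,363),47),("br",(390,334),47),("bl2",(288,436),47),("fence top L",(262,460),46),("fence top R",(437,412),46)):
    p=ray("side",(190+uv[0]/5,170+uv[1]/5),z)[:2]-O;print(nm,np.round([p@ux,p@uy],1))
p=sense()["tool_pos"][:2]-O;print(p@ux,p@uy)
E
python3 -m creep '[[[0.01,0,0.01],0,1],[[0.01,0,0.01],0,1],[[0.02,0,0.01],0,1],[[0.01,0,0.01],0,1],[[0.01,0,0],0,1],[[0,0,0],0,1],[[0,0,0],0,1],[[0,0,0],0,1]]' 20
```

```text
trig top [-51.6  -0.9]
nose top [ 4.  -0.8]
nose bot front [ 7.1 -0.4]
pk [27.9 -2.1]
bl [ 66.8 -33.9]
br [70.6 53. ]
bl2 [129.  -35.1]
fence top L [140.7 -55.4]
fence top R [139.7  56.7]
36.83776094361524 -2.0982669145582595
clock: 9.68
tool_pos: [533.5, 49.2, 349.2]
orientation: [0.595, 0.804, 0.0, 0.001]
ft_force: [-0.5, 0.4, -0.1]
gripper_width: 15.3
gripper_force: 0.0
```

```bash
python3 -m creep '[[[0,0,0.02],0,1],[[0,0,0.02],0,1],[[0,0,0.0175],0,1],[[0,0,0],0,1],[[0,0,0],0,1]]' 20; python3 -m creep '[[[0.005,0,0],0,1],[[0.005,0,0],0,1],[[0,0,0],0,1]]'; python3 -m creep '[[[0.005,0,0],0,1],[[0,0,0],0,1]]';python3 -m creep '[[[0.005,0,0],0,1],[[0,0,0],0,1]]'
```

```text
clock: 10.3
tool_pos: [533.6, 49.3, 291.8]
orientation: [0.594, 0.804, 0.0, 0.001]
ft_force: [-0.0, 0.9, 0.0]
gripper_width: 0.4
gripper_force: 0.0
clock: 10.68
tool_pos: [530.0, 59.7, 291.6]
orientation: [0.594, 0.804, 0.0, 0.0]
ft_force: [-1.3, -0.4, -1.2]
gripper_width: 0.3
gripper_force: 0.0
clock: 10.92
tool_pos: [529.0, 64.0, 291.6]
orientation: [0.594, 0.804, 0.0, 0.001]
ft_force: [0.4, -2.3, 0.2]
gripper_width: 0.8
gripper_force: 1.1
clock: 11.18
tool_pos: [527.6, 68.8, 291.5]
orientation: [0.594, 0.804, 0.0, 0.001]
ft_force: [0.1, -1.9, 2.2]
gripper_width: 0.4
gripper_force: 1.3
```

```bash
for i in 1 2; do :; done; python3 -m creep '[[[0.005,0,0],0,1],[[0.005,0,0],0,1],[[0,0,0],0,1]]'; python3 -m creep '[[[0.005,0,0],0,1],[[0,0,0],0,1]]';python3 -m creep '[[[0.004,0,0],0,1],[[0,0,0],0,1]]'
python3 - <<'E'
from h import *
n="side";im=snapshot(n);cv2.imwrite("pics/s4.png",cv2.resize(im[170:290,190:310],None,fx=5,fy=5,interpolation=cv2.INTER_CUBIC))
E
```

```text
clock: 11.55
tool_pos: [524.7, 78.3, 291.7]
orientation: [0.594, 0.804, 0.0, 0.001]
ft_force: [2.4, -4.9, 3.9]
gripper_width: 0.8
gripper_force: 2.5
clock: 11.8
tool_pos: [523.4, 82.6, 291.7]
orientation: [0.594, 0.805, -0.0, 0.001]
ft_force: [1.9, -7.1, 4.2]
gripper_width: 0.2
gripper_force: 3.6
clock: 12.05
tool_pos: [522.4, 86.2, 291.8]
orientation: [0.594, 0.805, -0.0, 0.002]
ft_force: [1.2, -6.6, 3.8]
gripper_width: 0.4
gripper_force: 4.1
```

View pics/s4.png

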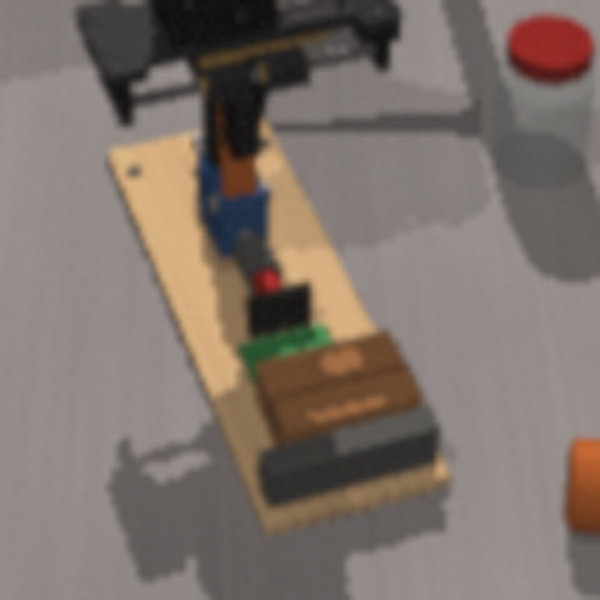

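The nose has moved a little towards the packer, which is undisturbed, and the fingers bear on the trigger at (237,165). I'll finish this stroke, and measure the nose on every stroke from here.

```bash
cat > look.py <<'E'
from h import *
O=np.array([542.2,28.1]);a=-1.274;ux=np.array([np.cos(a),np.sin(a)]);uy=np.array([-ux[1],ux[0]])
cl=lambda p:np.round([(p[:2]-O)@ux,(p[:2]-O)@uy],1)
im=snapshot("side");k=cv2.resize(im[170:290,190:310],None,fx=5,fy=5,interpolation=cv2.INTER_CUBIC);cv2.imwrite("pics/last.png",k)
h=cv2.cvtColor(k,cv2.COLOR_BGR2HSV)
def st(m,z):
    c=max(cv2.findContours(m,cv2.RETR_EXTERNAL,cv2.CHAIN_APPROX_NONE)[0],key=cv2.contourArea,default=None)
    if c is None: return None
    M=cv2.moments(c);u=(M["m10"]/max(M["m00"],1),M["m01"]/max(M["m00"],1));return int(M["m00"]),np.round(u),cl(ray("side",(190+u[0]/5,170+u[1]/5),z))
d=cv2.inRange(h,(0,0,0),(180,255,45));d[:255]=0;d[:,:225]=0;d[400:]=0;d[:,345:]=0
print("nose",st(d,30)); 
r=cv2.inRange(h,(0,150,60),(6,255,255))|cv2.inRange(h,(172,150,60),(180,255,255));r[:220]=0;r[:,:200]=0;r[:,400:]=0
print("red",st(r,38));g=cv2.inRange(h,(50,100,30),(85,255,255));print("green",st(g,20))
b=cv2.inRange(h,(4,90,60),(16,200,220));b[:310]=0;b[:,480:]=0;print("block",st(b,47))
s=sense();print("tool",cl(s["tool_pos"]),"push",round(float(s["ft_force"][:2]@ux),1))
E
python3 look.py
python3 -m creep '[[[0.003,0,0],0,1],[[0,0,0],0,1]]' >/dev/null; python3 look.py
```

```text
nose (1852, array([278., 311.]), array([12.9, -1.6]))
red (475, array([267., 281.]), array([-7.7, -2.4]))
green (1434, array([282., 344.]), array([32.5, -5.7]))
block (23699, array([307., 403.]), array([107.8, -15.4]))
tool [-61.3  -2. ] push 8.0
nose (1841, array([279., 313.]), array([14.9, -1.8]))
red (468, array([268., 283.]), array([-5.6, -2.1]))
green (1573, array([283., 342.]), array([31.2, -4.9]))
block (23805, array([307., 403.]), array([107.8, -15.6]))
tool [-64.2  -2. ] push 7.9
```

```bash
python3 -m creep '[[[-0.01,0,0],0,1],[[-0.01,0,0],0,1],[[-0.009,0,0],0,1],[[0,0,0],0,1],[[0,0,0],0,1],[[0.01,0,0],0,1],[[0.01,0,0],0,1],[[0.005,0,0],0,1],[[0,0,0],0,1]]'; python3 look.py; python3 -m creep '[[[0.004,0,0],0,1],[[0,0,0],0,1]]' >/dev/null; python3 look.py
```

```text
clock: 13.58
tool_pos: [522.3, 86.0, 292.1]
orientation: [0.593, 0.805, -0.0, 0.002]
ft_force: [-0.0, -7.9, 4.1]
gripper_width: 0.5
gripper_force: 3.7
nose (1624, array([284., 322.]), array([22.9, -1.3]))
red (496, array([273., 294.]), array([ 4.3, -2.3]))
green (973, array([284., 346.]), array([34.1, -5.2]))
block (24223, array([306., 401.]), array([106.3, -15.4]))
tool [-61.1  -2.1] push 7.4
nose (1650, array([285., 324.]), array([25.6, -1.2]))
red (513, array([274., 297.]), array([ 7.3, -2.5]))
green (723, array([284., 347.]), array([35.3, -5.6]))
block (24546, array([305., 400.]), array([105.3, -16. ]))
tool [-64.8  -2.1] push 8.0
```

```bash
python3 -m creep '[[[-0.01,0,0],0,1],[[-0.01,0,0],0,1],[[-0.009,0,0],0,1],[[0,0,0],0,1],[[0,0,0],0,1],[[0.01,0,0],0,1],[[0.007,0,0],0,1],[[0,0,0],0,1]]'>/dev/null; python3 look.py; python3 -m creep '[[[0.005,0,0],0,1],[[0,0,0],0,1]]' >/dev/null; python3 look.py;python3 -m creep '[[[0.004,0,0],0,1],[[0,0,0],0,1]]' >/dev/null; python3 look.py; python3 -m creep '[[[0.003,0,0],0,1],[[0,0,0],0,1]]' >/dev/null; python3 look.py
```

```text
nose (1630, array([288., 328.]), array([29.4, -0.8]))
red (489, array([276., 301.]), array([11.1, -2.7]))
green (291, array([287., 348.]), array([36.4, -3.8]))
block (24474, array([305., 401.]), array([105.8, -16.1]))
tool [-53.4  -2. ] push 5.6
nose (1647, array([289., 331.]), array([31.7, -1. ]))
red (513, array([277., 303.]), array([13.3, -2.6]))
green (294, array([291., 350.]), array([38.8, -1.9]))
block (24405, array([306., 401.]), array([105.8, -15.7]))
tool [-57.5  -1.9] push 7.3
nose (1681, array([290., 334.]), array([34.5, -1. ]))
red (495, array([278., 306.]), array([16.2, -2.6]))
green (278, array([289., 353.]), array([41.3, -3.8]))
block (24369, array([306., 401.]), array([106. , -15.7]))
tool [-61.2  -1.9] push 8.1
nose (1754, array([291., 336.]), array([36.4, -1.1]))
red (507, array([279., 308.]), array([18.3, -2.8]))
green (368, array([287., 357.]), array([44.2, -6.4]))
block (24274, array([307., 401.]), array([106.4, -15.4]))
tool [-64.1  -1.9] push 9.0
```

View pics/last.png

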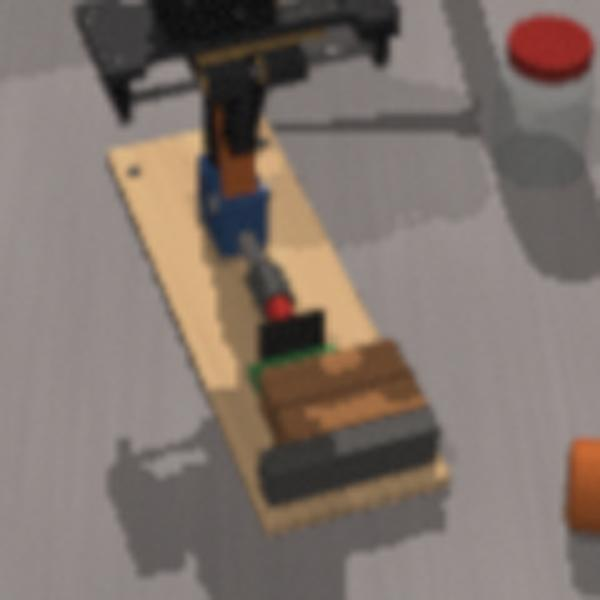

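The nose now presses the packer up to the block at about (290,370), with the red stem still fully out. Next stroke in small steps.

```bash
python3 -m creep '[[[-0.01,0,0],0,1],[[-0.01,0,0],0,1],[[-0.009,0,0],0,1],[[0,0,0],0,1],[[0,0,0],0,1],[[0.01,0,0],0,1],[[0.005,0,0],0,1],[[0,0,0],0,1]]'>/dev/null; python3 look.py; for i in 1 2 3; do python3 -m creep '[[[0.003,0,0],0,1],[[0,0,0],0,1]]' >/dev/null; python3 look.py|egrep 'nose|red|block|tool'; done
```

```text
nose (1696, array([291., 336.]), array([36.4, -1.2]))
red (426, array([280., 310.]), array([19.8, -2.9]))
green (402, array([289., 357.]), array([44.4, -5.3]))
block (23664, array([306., 402.]), array([107. , -15.9]))
tool [-51.3  -2.2] push 6.2
nose (1696, array([291., 336.]), array([36.3, -1.1]))
red (401, array([280., 311.]), array([20.4, -2.7]))
block (24229, array([306., 401.]), array([106.6, -15.6]))
tool [-53.9  -2.2] push 7.2
nose (1692, array([291., 336.]), array([36.4, -1. ]))
red (383, array([281., 311.]), array([21. , -2.5]))
block (23895, array([306., 401.]), array([106.4, -15.8]))
tool [-56.4  -2.1] push 9.6
nose (1705, array([291., 336.]), array([36.3, -1. ]))
red (335, array([282., 312.]), array([21.6, -2.3]))
block (24092, array([306., 402.]), array([106.7, -15.8]))
tool [-58.9  -2.1] push 10.8
```

```bash
for i in 1 2 3; do python3 -m creep '[[[0.002,0,0],0,1],[[0,0,0],0,1]]' >/dev/null; python3 look.py|egrep 'nose|red|tool'; done
```

```text
nose (1697, array([291., 336.]), array([36.3, -0.9]))
red (305, array([282., 313.]), array([22.4, -2.5]))
tool [-60.6  -2.1] push 12.7
nose (1715, array([291., 336.]), array([36.3, -1. ]))
red (263, array([282., 313.]), array([22.7, -2.1]))
tool [-62.4  -2. ] push 13.5
nose (1714, array([291., 336.]), array([36.3, -1. ]))
red (225, array([283., 314.]), array([23.7, -2. ]))
tool [-64.2  -2. ] push 14.1
```

View pics/last.png

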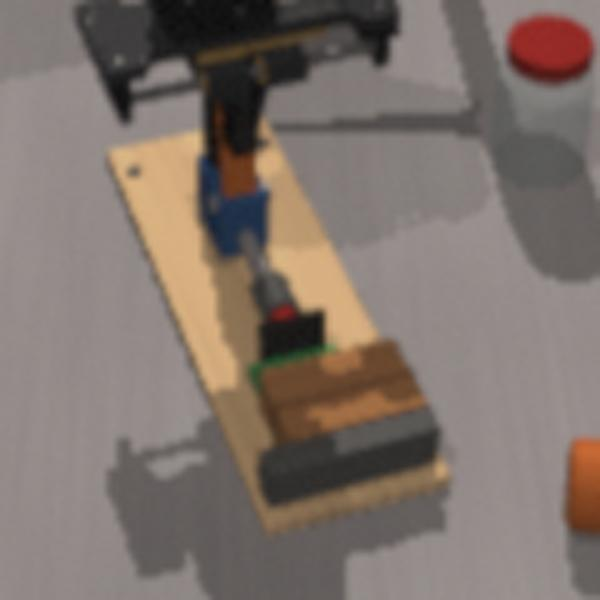

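The red stem at (283,314) is a bit under half in, about 10–11 mm, and nose, packer and block are square. One more small nudge, then I'll check that it holds.

```bash
python3 -m creep '[[[0.002,0,0],0,1],[[0,0,0],0,1],[[0,0,0],0,1],[[0,0,0],0,1]]'; python3 look.py; python3 -m creep '[[[0,0,0],0,1],[[0,0,0],0,1],[[0,0,0],0,1],[[0,0,0],0,1],[[0,0,0],0,1],[[0,0,0],0,1],[[0,0,0],0,1],[[0,0,0],0,1]]' >/dev/null; python3 look.py
```

```text
clock: 19.23
tool_pos: [521.0, 90.6, 292.4]
orientation: [0.593, 0.805, -0.002, 0.004]
ft_force: [0.8, -16.3, 4.8]
gripper_width: 0.1
gripper_force: 7.9
nose (1737, array([291., 335.]), array([36.1, -1. ]))
red (164, array([283., 314.]), array([23.8, -2.3]))
green (377, array([287., 357.]), array([44.3, -6.5]))
block (24213, array([306., 401.]), array([106.2, -15.5]))
tool [-66.  -2.] push 14.6
nose (1736, array([291., 335.]), array([36.1, -0.9]))
red (155, array([283., 314.]), array([23.8, -2.4]))
green (363, array([286., 358.]), array([44.4, -7.3]))
block (24092, array([307., 401.]), array([106.8, -15.3]))
tool [-66.  -2.] push 14.9
```

```bash
python3 -c "from plant import *; print(sign_off())"
```

```text
the job is handed in; nothing more can be done
None
```

I handed the job in with the green packer nipped square against the block, the nose about half way in (11–12 mm by my estimate) and the trigger still held back at about 15 N; the sign-off returned no verdict.

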